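Kit the drilled parts at the pillar drill

TASK

Gather the four drilled wooden pieces (the ones with holes in their tops) into the grey kit tray: long bar, short bar, square block and round piece, each in the cut-out of its own shape, sitting flat on the cut-out's floor with its holes facing up as they do now. Leave the three undrilled look-alikes standing where they are.

Things in the scene. Friction and masses are not known exactly. Their poses are not given: they have to be found in the camera images.
- kit_tray: Kit tray: grey board 240 (its x) by 180 (its y) by 16 mm, fixed, at any yaw. Origin: centre of its underside. Four flat-floored cut-outs 10 mm deep (floor 6 mm above the bench), 8 to 9 mm larger all round than their pieces; centres in mm in its frame: long slot 128 (x) by 54 at (-39, 49), round hole 58 across at (74, 49), short slot 90 (x) by 54 at (-58, -39), square 78 by 78 at (64, -39).
- drilled_long: Pale wooden bar 110 (its x) by 36 (y) by 36 mm high, with a row of three round 18 mm holes in its top. Belongs in the long slot, either way round. Origin at the centre of its underside, z up.
- drilled_short: Pale wooden bar 72 (its x) by 36 (y) by 36 mm high, with two round 18 mm holes in its top. Belongs in the short slot, either way round. Origin at the centre of its underside, z up.
- drilled_square: Pale wooden block 60 by 60 mm (sides along its x and y) by 36 mm high, with one round 30 mm hole in its top. Belongs in the square cut-out, at any quarter turn. Origin at the centre of its underside, z up.
- drilled_round: Pale wooden upright cylinder, 42 mm diameter and 36 mm high, with one 18 mm hole down its axis. Belongs in the round hole. Origin at the centre of its underside, z up.
- blank_long: Undrilled look-alike: the same 110 by 36 by 36 mm bar with a plain top, no holes. Stays where it lies. Origin at the centre of its underside, z up.
- blank_square: Undrilled look-alike: the same 60 by 60 by 36 mm block with a plain top, no hole. Stays where it lies. Origin at the centre of its underside, z up.
- blank_round: Undrilled look-alike: the same cylinder, 42 mm diameter, 36 mm high, with a plain top, no hole. Stays where it stands. Origin at the centre of its underside, z up.
Mind the look-alikes: they are no part of the job. What is shaped like the drilled_square but pink or purple is not meant.

How it is judged:
By the outcome, as a careful person would: the job done as asked, in the order asked, and still so for the second after the job is handed in, with the robot touching nothing.
It also fails if it takes over 96 s, if anything falls off the work surface, if the arm or the gripper's body presses on something with over 40 N, if the wrist force passes 120 N, or if a joint passes its speed limit or range.

ROBOT

A 6-joint arm with a two-finger parallel gripper is mounted at the origin on the work surface. World frame = base frame: x ahead of the robot, y to its left, z up, the work surface at z = 0. Lengths are in m, angles in rad, forces in N, time in s.
With the tool pointing down it reaches from about 0.35 to 0.975 m from the base axis. Payload 4.9 kg.
Tool frame: the origin (TCP) lies between the finger pads; the fingertips stand 8 mm ahead of it and the grasp point (between the pads) lies 11 mm behind it; x points along the fingers, y is the direction in which the jaws open and shut, and the axes are right-handed (so a half turn about x gives the same grasp; the last joint's range is limited). The gripper opens to 85 mm and grips with 20 to 120 N. Pads are 22 mm wide; open, the fingers measure 114 mm over their backs; the gripper's body (76 mm by 85 mm) begins 54 mm behind the grasp point. The pads swing forward as they close: fully open they stand 13 mm farther back than shut.
Start: joints at [-1.395, 0.053, 1.613, -0, 1.476, -0.119], TCP at [0.182, -0.598, 0.239] pointing down, gripper open.
Joint ranges: [-3.01, 3.01], [-1.01, 2.22], [0.06, 2.58], [-1.02, 4.17], [0.09, 2.62], [-3.14, 3.14]. Speed limits (rad/s): [2.57, 2.57, 3.14, 3.14, 3.14, 3.14].

INTERFACE

Orientations are given as a 3x3 rotation matrix whose columns are the frame's x, y, z axes.
In Python, from workcell import env gives the robot as it stands.
- The arm moves only by the tool carry_out, never from a script. Its argument "increments" is a list of rows, each a list of 7 numbers: the opening, from -1 (shut) to 1 (fully open), so that 0 is half open, then the shift along the tool's x, y, z in m, then the turn, a rotation vector about the tool's x, y, z in rad. A call has 1 to 10 rows; each row is the pose to reach, as a shift and turn from the pose commanded when the call began, along the tool's axes at that moment; what a row does not reach only later rows make up. A row lasts 1/10 s, in which the tool goes at most 50 mm and 8.59 degrees, less where a joint would pass 70% of its speed; a pose out of reach is approached as far as the arm can. A call with a gripper value outside its range is refused whole. The fingers move at their own pace and stop on an object; "squeeze" is the grip in N (left out, the last holds). Time passes only in rows, so rows that repeat a pose let the fingers close. It gives the time, the measured TCP pose, the force and the opening at its end, in the units of the state.
- env.get_obs(): the state, without advancing time (a new reading comes with each control period).
- env.camera(name): name is "side" or "top"; returns the picture (400x640x3 uint8, red, green, blue); there is no depth.
- env.camera_info(name): a dict with "fov_y" (degrees; the focal length in pixels is half the picture's height over the tangent of half this angle, whatever the lens; pixels are square), "cx", "cy" (the principal point, pixels), "xyz" and "attitude" of the camera in the world. Camera axes: x right, y down, z forward; pixel columns grow to the right and rows downward; lengths in m; the calibration is good to about 2 mm. A picture is of the moment at which its call begins. camera_info takes no time and is no camera call.
- env.finish_job(): hands the job in, once; it reports no verdict.
The state is a dict: "time": time; "qpos": joint angles; "joint_velocities": joint speeds; "effort": joint torques, N m; "ee_pos": TCP position; "tool_rot": TCP orientation; "wrist_force": force on the tool from outside, world axes, zero at the start; "ft_torque": the same for the moment, N m; "grip_width": opening from 0.0 (shut) to 1.0 (fully open).
Only numpy, scipy, OpenCV 4.12 (cv2) and the standard library are available. Lean on these libraries where they do the work, as an engineer would, in place of code of your own. Each camera call takes 0.05 s, during which the arm holds its last target.

## Working session

There is one attempt and no reset: what is moved stays moved. The work goes in short steps, Python scripts to look and compute and a tool call to move; the robot and the scene stay as the last step left them, time stands still between calls to the robot, and variables do not carry over. Pictures are saved under pics/ and viewed, and the job is handed in when it is done.

Besides the shell and the picture viewer there is one more tool, called as name([rows], argument=value, ...), one row to a line, values as JSON. carry_out: Moves the arm, as the interface text tells. Its arguments: {"type":"object","properties":{"increments":{"type":"array","items":{"type":"array","items":{"type":"number"}}},"squeeze":{"type":"number"}},"required":["increments"]}

```bash
ls; mkdir -p pics
python3 - <<'E'
from workcell import env
import cv2
for n in("top","side"):
    print(n,env.camera_info(n))
    im=env.camera(n); cv2.imwrite(f"pics/{n}0.png",im[:,:,::-1])
print(env.get_obs())
E
```

```text
pics
top {'fov_y': 46.63804433303058, 'cx': 319.9047437326997, 'cy': 208.48841741993053, 'xyz': array([0.31089674, 0.05716019, 1.278877  ]), 'attitude': array([[ 0.02676747, -0.99293692,  0.11558446],
       [-0.99952127, -0.02837935, -0.01232209],
       [ 0.01551527, -0.11519929, -0.99322122]])}
side {'fov_y': 56.09381136067807, 'cx': 323.5329206387853, 'cy': 196.2673679667852, 'xyz': array([-0.20922765,  0.6776782 ,  0.7040205 ]), 'attitude': array([[-0.69387   , -0.43763048,  0.5718601 ],
       [-0.7199134 ,  0.40348852, -0.56473154],
       [ 0.01640475, -0.80354002, -0.59502463]])}
{'time': 0.1, 'qpos': array([-1.39501816e+00,  5.32790254e-02,  1.61414766e+00, -5.00684434e-06,
        1.47600662e+00, -1.19002497e-01]), 'joint_velocities': array([ 0.00123538, -0.0010179 , -0.00406267,  0.00100183,  0.00147548,
        0.0002131 ]), 'effort': array([ 1.48183412e-04, -3.94906926e+01, -3.71361959e+01, -1.28152055e-04,
        3.91023204e-03,  5.13484721e-06]), 'ee_pos': array([ 0.18148254, -0.5974997 ,  0.23819867]), 'tool_rot': array([[-3.26789842e-04,  2.90530142e-01, -9.56865785e-01],
       [ 1.81141407e-03, -9.56864094e-01, -2.90530247e-01],
       [-9.99998306e-01, -1.82822248e-03, -2.13576921e-04]]), 'wrist_force': array([ 0.13273222, -0.63902036, -0.04907132]), 'ft_torque': array([-0.06476333, -0.00720751,  0.03834106]), 'grip_width': 0.9979067899146448}
```

View pics/top0.png

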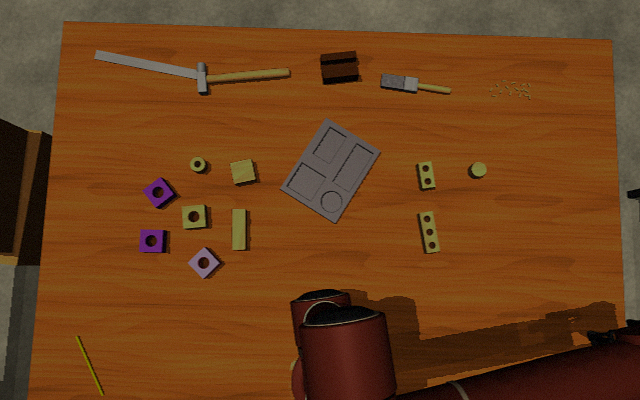

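View pics/side0.png

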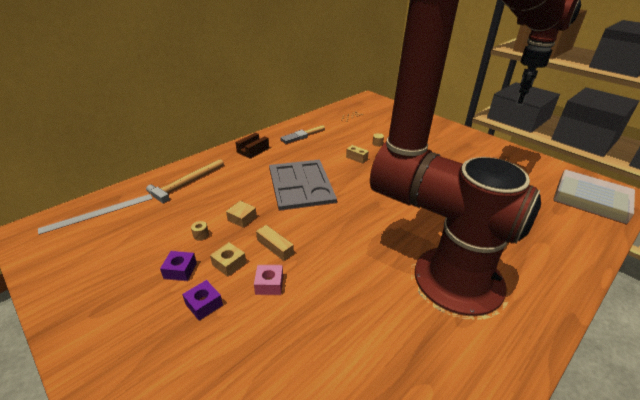

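Candidates (top view px). Drilled, pale: round (198,164), square (194,217), short (427,175), long (429,232). Look-alikes: blank square (243,172), blank long (239,229), blank round (478,170), purple squares (159,193) and (153,240), pink square (204,263). I'll check these in close crops.

Run:
```python
import cv2,numpy as np
t=cv2.imread("pics/top0.png")
a=cv2.resize(t[140:285,130:265],None,fx=4,fy=4,interpolation=cv2.INTER_CUBIC)
b=cv2.resize(t[145:265,400:500],None,fx=2.6,fy=2.6,interpolation=cv2.INTER_CUBIC)
o=np.zeros((580,800,3),np.uint8); o[:580,:540]=a; o[:b.shape[0],540:800]=b[:,:260]
cv2.imwrite("pics/crop0.png",o)
h=cv2.cvtColor(t,cv2.COLOR_BGR2HSV)
for n,(x,y) in dict(round=(194,158),rd=(192,164),sq=(185,210),bl=(239,225),short=(427,175),long=(429,223),pink=(195,263),tray=(290,188),wood=(350,250),wood2=(130,130),bs=(243,172),br=(478,169)).items(): print(n,t[y,x],h[y,x])
```

```text
round [ 58 122 127] [ 28 139 127]
rd [ 64 127 126] [ 30 126 127]
sq [ 57 118 129] [ 25 142 129]
bl [ 64 129 131] [ 29 130 131]
short [ 59 122 126] [ 28 136 126]
long [ 61 128 129] [ 30 134 129]
pink [126 106 128] [153  44 128]
tray [60 66 73] [14 45 73]
wood [ 23  65 127] [ 12 209 127]
wood2 [ 20  73 131] [ 14 216 131]
bs [ 59 127 126] [ 30 137 127]
br [ 60 123 126] [ 29 134 126]
```

View pics/crop0.png

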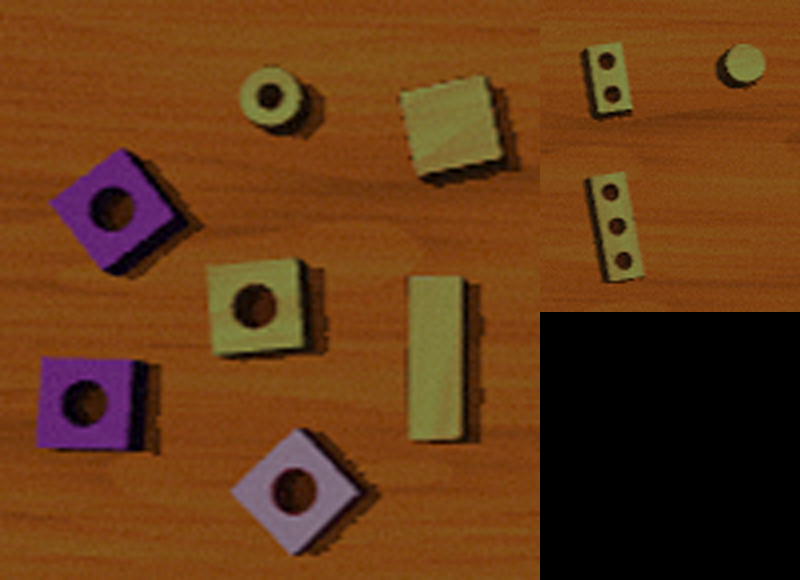

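The crop confirms the choice: the pale square with the hole is at (194,217), and the round, short and long pieces are as listed. Next I measure them.

```bash
cat > h.py <<'E'
import cv2,numpy as np
from workcell import env
def cam(n):
    c=env.camera_info(n); f=200/np.tan(np.radians(c["fov_y"]/2)); return c,f
def ray(n,p):
    c,f=cam(n); p=np.atleast_2d(p).astype(float)
    d=np.c_[(p[:,0]-c["cx"])/f,(p[:,1]-c["cy"])/f,np.ones(len(p))]@np.array(c["attitude"]).T
    return np.array(c["xyz"]),d
def onz(n,p,z):
    o,d=ray(n,p); return o+d*((z-o[2])/d[:,2])[:,None]
def tri(pt,ps):
    o1,d1=ray("top",pt);o2,d2=ray("side",ps);d1=d1[0];d2=d2[0]
    s=np.linalg.lstsq(np.c_[d1,-d2],o2-o1,rcond=None)[0]
    a=o1+s[0]*d1;b=o2+s[1]*d2
    return (a+b)/2,np.linalg.norm(a-b)
def pale(im,box,lo=(21,60,85),hi=(40,200,255)):
    x0,y0,x1,y1=box
    h=cv2.cvtColor(im,cv2.COLOR_BGR2HSV)[y0:y1,x0:x1]
    m=cv2.inRange(h,lo,hi)
    cs,_=cv2.findContours(m,cv2.RETR_EXTERNAL,cv2.CHAIN_APPROX_NONE)
    c=max(cs,key=cv2.contourArea)+np.array([x0,y0])
    return c[:,0,:]
def rect(im,box,z):
    c=pale(im,box); w=onz("top",c,z)[:,:2]
    r=cv2.minAreaRect((w*1000).astype(np.float32))
    f=np.zeros(im.shape[:2],np.uint8);cv2.drawContours(f,[c.reshape(-1,1,2)],-1,1,-1)
    m=cv2.moments(f,True);px=(m["m10"]/m["m00"],m["m01"]/m["m00"])
    # long-axis yaw
    (cx,cy),(a,b),t=r
    yaw=t if a>=b else t+90
    return px,onz("top",px,z)[0,:2]*1000,(cx,cy),(a,b),yaw
E
python3 - <<'E'
from h import *
t=cv2.imread("pics/top0.png");s=cv2.imread("pics/side0.png")
B=dict(round=(185,150,212,178),square=(178,200,211,232),short=(413,158,441,192),long=(413,206,444,256),bsq=(228,155,262,188),blong=(228,203,251,254),brd=(467,158,490,182))
for n,b in B.items():
    px,w,mc,ab,yaw=rect(t,b,.036)
    print(n,np.round(px,1),np.round(w,1),np.round(mc,1),np.round(ab,1),round(yaw,1))
v=cv2.resize(s[120:290,150:390],None,fx=3.3,fy=3.3,interpolation=cv2.INTER_CUBIC);cv2.imwrite("pics/scrop.png",v)
cv2.imwrite("pics/tray.png",cv2.resize(t[110:230,270:390],None,fx=4.8,fy=4.8,interpolation=cv2.INTER_CUBIC))
E
```

```text
round [197.  163.6] [568.7 378.8] [569.  378.8] [36.  38.2] 91.7
square [193.3 216.2] [425.1 380.6] [425.3 380.4] [59.4 60.4] 97.5
short [426.4 174.2] [ 558.  -246.4] [ 558.1 -246.7] [71.1 36.7] 9.8
long [429.3 231.6] [ 401.4 -254.2] [ 401.3 -254. ] [109.8  36.2] 11.0
bsq [242.1 170.6] [552.9 255.8] [553.  255.6] [57.  58.9] 103.2
blong [238.1 228.9] [394.4 259.2] [394.5 258. ] [107.5  34.7] 2.8
brd [478.5 168.8] [ 577.3 -389.6] [ 577.6 -389.3] [39.1 39.9] 110.1
```

View pics/scrop.png

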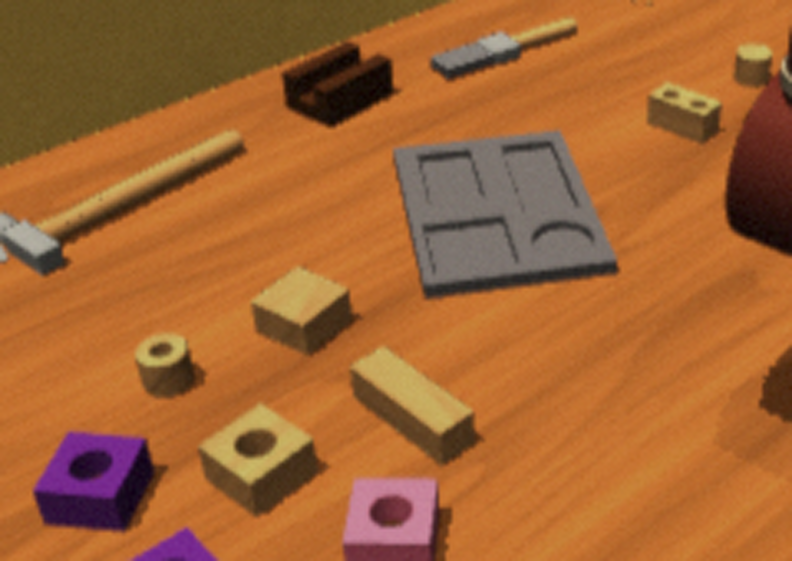

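View pics/tray.png

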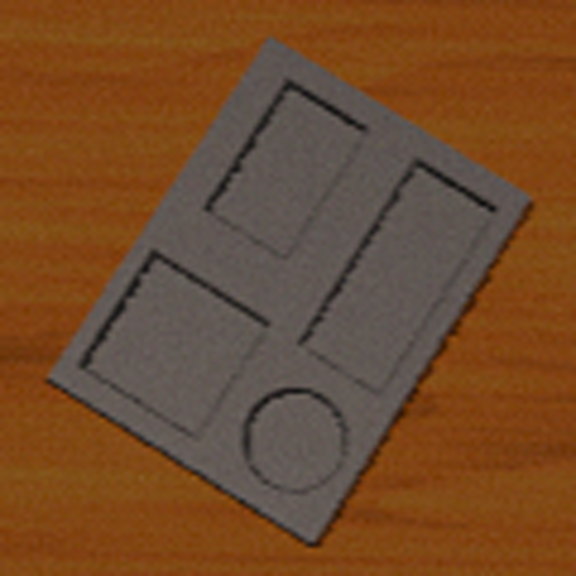

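Top crop: the tray's corners are near (326,118), (380,152), (335,223), (280,189). The short slot is at the upper left, long at the right, square at the lower left and round at the bottom. Side crop: all the pieces are upright. Next, the heights by triangulation and the tray frame.

Run:
```python
from h import *
t=cv2.imread("pics/top0.png")
S=lambda x,y:((x+.5)/3.3-.5+150,(y+.5)/3.3-.5+120)
T=lambda x,y:((x+.5)/4-.5+130,(y+.5)/4-.5+140)
U=lambda x,y:((x-540+.5)/2.6-.5+400,(y+.5)/2.6-.5+145)
V=lambda x,y:((x+.5)/4.8-.5+270,(y+.5)/4.8-.5+110)
for n,a,b in [("sq",T(254,306),S(257,443)),("rd",T(269,96),S(162,350)),("sh1",U(606,61),S(674,94)),("sh2",U(613,94),S(699,104)),
  ("trA",V(270,38),S(560,132)),("trR",V(530,200),S(395,150)),("x",V(530,200),S(560,132)),("y",V(270,38),S(395,150)),("sqc",V(48,380),S(424,287)),("rdc",V(312,536),S(617,268))]:
    p,e=tri(a,b);print(n,np.round(p*1000,1),"miss",round(e*1000,1))
h=cv2.cvtColor(t,cv2.COLOR_BGR2HSV)
m=cv2.inRange(h,(0,0,50),(179,110,110));m[:110]=0;m[230:]=0;m[:,:270]=0;m[:,390:]=0
m=cv2.morphologyEx(m,cv2.MORPH_CLOSE,np.ones((3,3)))
cs,_=cv2.findContours(m,0,cv2.CHAIN_APPROX_NONE);c=max(cs,key=cv2.contourArea)[:,0]
w=onz("top",c,.016)[:,:2]*1000
r=cv2.minAreaRect(w.astype(np.float32));print(r,cv2.boxPoints(r).round(1).tolist())
(cx,cy),(a,b),th=r
yaw=th if a>b else th+90
for cand in(yaw,yaw+180):
    q=np.radians(cand);R=np.array([[np.cos(q),-np.sin(q)],[np.sin(q),np.cos(q)]])
    print(cand,{n:np.round(np.array([cx,cy])+R@p,1).tolist() for n,p in dict(long=(-39,49),round=(74,49),short=(-58,-39),square=(64,-39)).items()})
# slot checks from crop
for n,ps in dict(short=[(288,82),(367,130),(290,258),(207,210)],long=[(417,161),(496,211),(381,390),(300,342)],square=[(153,254),(270,325),(200,436),(83,365)]).items():
    print(n,np.round(onz("top",np.mean([V(*p) for p in ps],0),.016)[0]*1000,1))
print(onz("top",V(296,441),.016)*1000)
```

```text
sq [425.3 381.6  32.2] miss 0.8
rd [569.4 380.1  31.6] miss 0.4
sh1 [ 574.3 -244.5   32.7] miss 2.9
sh2 [ 540.8 -251.1   31.5] miss 0.7
trA [626.5 -15.   80.3] miss 161.8
trR [681.5 -52.8  -5.4] miss 178.7
x [ 624.7 -122.    11. ] miss 1.2
y [716.9  31.5  10.2] miss 0.2
sqc [510.7 154.8  10.8] miss 1.8
rdc [423.6  -1.7   0.7] miss 4.3
((567.3355102539062, 16.05169677734375), (180.1466064453125, 240.1600799560547), 59.34745788574219) [[418.1000061035156, -0.20000000298023224], [624.7000122070312, -122.69999694824219], [716.5999755859375, 32.29999923706055], [510.0, 154.8000030517578]]
149.3474578857422 {'long': [575.9, -46.0], 'round': [478.7, 11.6], 'short': [637.1, 20.0], 'square': [532.2, 82.2]}
329.3474578857422 {'long': [558.8, 78.1], 'round': [656.0, 20.5], 'short': [497.6, 12.1], 'square': [602.5, -50.1]}
short [636.5  19.2  16. ]
long [575.9 -46.1  16. ]
square [531.8  80.8  16. ]
[[478.12566346  10.80538509  16.        ]]
```

Triangulated heights: piece tops about 32 mm and tray top about 11 mm, both reading some 4 to 5 mm low. The difference of 20 to 21 mm agrees with 36 − 16. The tray fit is 240.2×180.1 mm at yaw 149.35°, and the slot centres agree with the crop within 1.5 mm. The order will be long, short, square, round.

```bash
cat > go.py <<'E'
import sys,numpy as np
from workcell import env
from scipy.spatial.transform import Rotation as Ro
def plan(x,y,z,yaw):
    o=env.get_obs();R=np.array(o["tool_rot"]);p=np.array(o["ee_pos"])
    a=np.radians(yaw);Y=np.array([np.cos(a),np.sin(a),0]);X=np.array([0,0,-1.]);G=np.c_[X,Y,np.cross(X,Y)]
    d=R.T@(np.array([x,y,z])/1000-p);r=Ro.from_matrix(R.T@G).as_rotvec()
    print("t",round(o["time"],2),"pos",np.round(p*1000,1),"shift",np.round(d,4),"turn",np.round(r,4),"F",np.round(o["wrist_force"],1),"grip",round(o["grip_width"],3))
if __name__=="__main__": plan(*map(float,sys.argv[1:]))
E
python3 go.py 401.5 -254 110 -79
```

```text
t 0.1 pos [ 181.5 -597.5  238.2] shift [ 0.1287 -0.2645 -0.3103] turn [ 1.028e-01 -1.000e-04  1.800e-03] F [ 0.1 -0.6 -0. ] grip 0.998
```

carry_out([
  [1, 0.129, -0.2645, -0.31, 0.103, 0, 0],
  [1, 0.129, -0.2645, -0.31, 0.103, 0, 0],
  [1, 0.129, -0.2645, -0.31, 0.103, 0, 0],
  [1, 0.129, -0.2645, -0.31, 0.103, 0, 0],
  [1, 0.129, -0.2645, -0.31, 0.103, 0, 0],
  [1, 0.129, -0.2645, -0.31, 0.103, 0, 0],
  [1, 0.129, -0.2645, -0.31, 0.103, 0, 0],
  [1, 0.129, -0.2645, -0.31, 0.103, 0, 0],
  [1, 0.129, -0.2645, -0.31, 0.103, 0, 0],
  [1, 0.129, -0.2645, -0.31, 0.103, 0, 0],
], squeeze=40)

```text
time: 1.1
ee_pos: [0.4013, -0.2513, 0.108]
tool_rot: [[-0.003, 0.195, -0.981], [0.003, -0.981, -0.195], [-1.0, -0.004, 0.002]]
wrist_force: [-0.7, -0.4, 0.2]
grip_width: 0.997
```

```bash
python3 go.py 401.5 -254 19 -79
python3 - <<'E'
from h import *
for n in("top","side"): cv2.imwrite(f"pics/{n}1.png",env.camera(n)[:,:,::-1])
E
```

```text
t 1.1 pos [ 401.3 -251.3  108. ] shift [0.089  0.0031 0.0002] turn [0.0045 0.0022 0.0038] F [-0.7 -0.4  0.2] grip 0.997
```

View pics/side1.png

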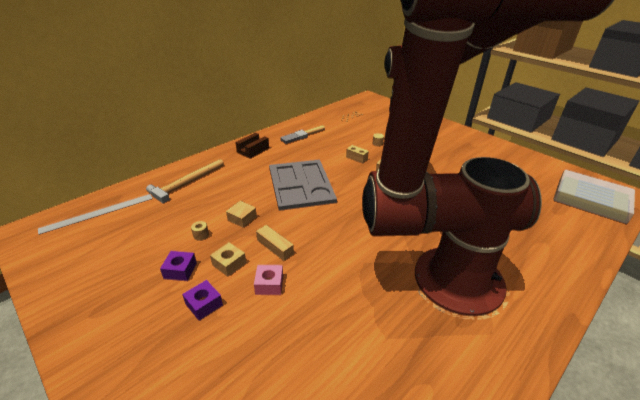

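The side view still hides the long bar behind the arm, so the top view is the guide. I descend from the commanded pose.

carry_out([
  [1, 0.03, 0, 0, 0, 0, 0],
  [1, 0.06, 0, 0, 0, 0, 0],
  [1, 0.08, 0, 0, 0, 0, 0],
  [1, 0.091, 0, 0, 0, 0, 0],
  [1, 0.091, 0, 0, 0, 0, 0],
  [1, 0.091, 0, 0, 0, 0, 0],
])

```text
time: 1.8
ee_pos: [0.4017, -0.256, 0.0203]
tool_rot: [[0.001, 0.19, -0.982], [-0.001, -0.982, -0.19], [-1.0, 0.001, -0.001]]
wrist_force: [-0.5, -0.3, 0.8]
grip_width: 1.0
```

```bash
python3 go.py 401.5 -254 19 -79
python3 - <<'E'
from h import *
im=env.camera("top")[:,:,::-1]
cv2.imwrite("pics/t2.png",cv2.resize(im[180:300,360:500],None,fx=5,fy=5))
E
```

```text
t 1.8 pos [ 401.7 -256.    20.3] shift [ 0.0013 -0.002  -0.0001] turn [-0.0012 -0.0009 -0.0013] F [-0.5 -0.3  0.8] grip 1.0
```

View pics/t2.png

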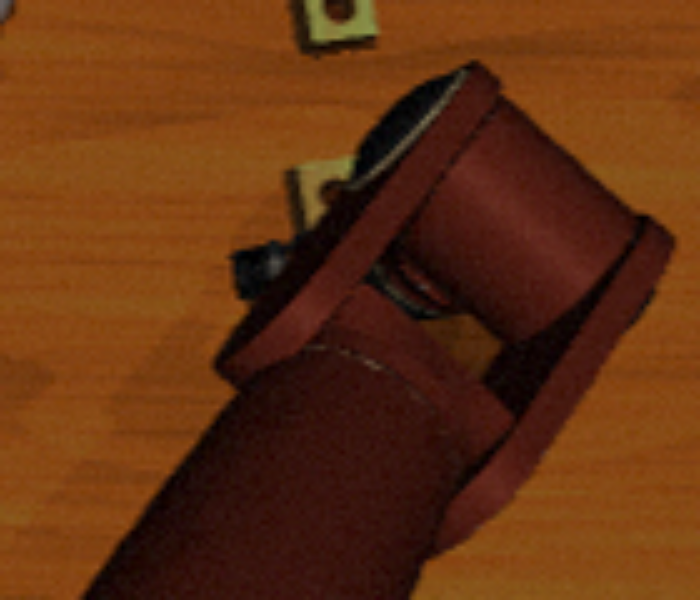

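The left finger, at crop (262,270), stands clear to the left of the bar. I close the jaws.

carry_out([
  [-1, 0, 0, 0, 0, 0, 0],
  [-1, 0, 0, 0, 0, 0, 0],
  [-1, 0, 0, 0, 0, 0, 0],
  [-1, 0, 0, 0, 0, 0, 0],
  [-1, 0, 0, 0, 0, 0, 0],
  [-1, 0, 0, 0, 0, 0, 0],
  [-1, 0, 0, 0, 0, 0, 0],
  [-1, 0, 0, 0, 0, 0, 0],
])

```text
time: 2.65
ee_pos: [0.4019, -0.2552, 0.02]
tool_rot: [[0.001, 0.191, -0.982], [-0.001, -0.982, -0.191], [-1.0, 0.001, -0.001]]
wrist_force: [-0.7, 0.8, 5.3]
grip_width: 0.41
```

```bash
python3 go.py 401.5 -254 130 -79
```

```text
t 2.65 pos [ 401.9 -255.2   20. ] shift [-0.11   -0.0012  0.    ] turn [-0.0001 -0.0007 -0.0008] F [-0.7  0.8  5.3] grip 0.41
```

carry_out([
  [-1, -0.02, 0, 0, 0, 0, 0],
  [-1, -0.05, 0, 0, 0, 0, 0],
  [-1, -0.08, 0, 0, 0, 0, 0],
  [-1, -0.11, 0, 0, 0, 0, 0],
  [-1, -0.11, 0, 0, 0, 0, 0],
  [-1, -0.11, 0, 0, 0, 0, 0],
  [-1, -0.11, 0, 0, 0, 0, 0],
])

```text
time: 3.35
ee_pos: [0.4003, -0.2539, 0.1272]
tool_rot: [[-0.003, 0.191, -0.982], [0.002, -0.982, -0.191], [-1.0, -0.003, 0.002]]
wrist_force: [0.6, -0.5, -1.0]
grip_width: 0.411
```

```bash
python3 go.py 576 -46 130 -120.65;python3 - <<'E'
from h import *
for n in("top","side"): cv2.imwrite(f"pics/{n}3.png",env.camera(n)[:,:,::-1])
E
```

```text
t 3.35 pos [ 400.3 -253.9  127.2] shift [-0.0028 -0.1706 -0.2121] turn [0.7267 0.0031 0.0019] F [ 0.6 -0.5 -1. ] grip 0.411
```

View pics/top3.png

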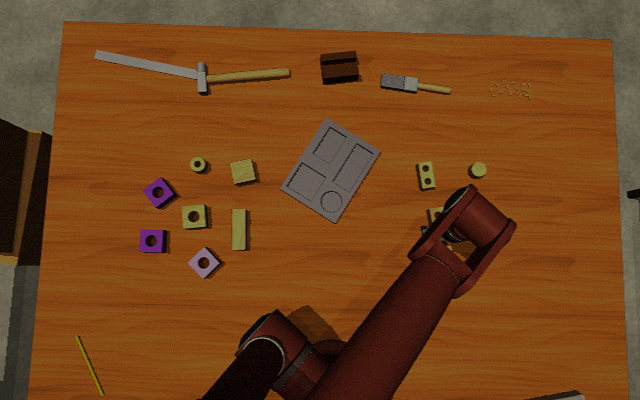

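The bar is held (grip 0.41, about 35 mm) and lifted. Next I carry it over the long slot.

carry_out([
  [-1, 0, -0.1705, -0.212, 0.727, 0, 0],
  [-1, 0, -0.1705, -0.212, 0.727, 0, 0],
  [-1, 0, -0.1705, -0.212, 0.727, 0, 0],
  [-1, 0, -0.1705, -0.212, 0.727, 0, 0],
  [-1, 0, -0.1705, -0.212, 0.727, 0, 0],
  [-1, 0, -0.1705, -0.212, 0.727, 0, 0],
  [-1, 0, -0.1705, -0.212, 0.727, 0, 0],
  [-1, 0, -0.1705, -0.212, 0.727, 0, 0],
  [-1, 0, -0.1705, -0.212, 0.727, 0, 0],
  [-1, 0, -0.1705, -0.212, 0.727, 0, 0],
])

```text
time: 4.45
ee_pos: [0.5761, -0.0481, 0.1287]
tool_rot: [[-0.001, -0.511, -0.859], [0.0, -0.859, 0.511], [-1.0, 0.001, 0.001]]
wrist_force: [0.2, 0.4, 0.0]
grip_width: 0.41
```

```bash
python3 go.py 576 -46 27 -120.65;python3 - <<'E'
from h import *
cv2.imwrite("pics/side4.png",cv2.resize(env.camera("side")[100:260,200:400,::-1],None,fx=3.6,fy=3.6))
E
```

```text
t 4.45 pos [576.1 -48.1 128.7] shift [ 0.1017 -0.0018  0.001 ] turn [-0.0018  0.001  -0.0005] F [0.2 0.4 0. ] grip 0.41
```

View pics/side4.png

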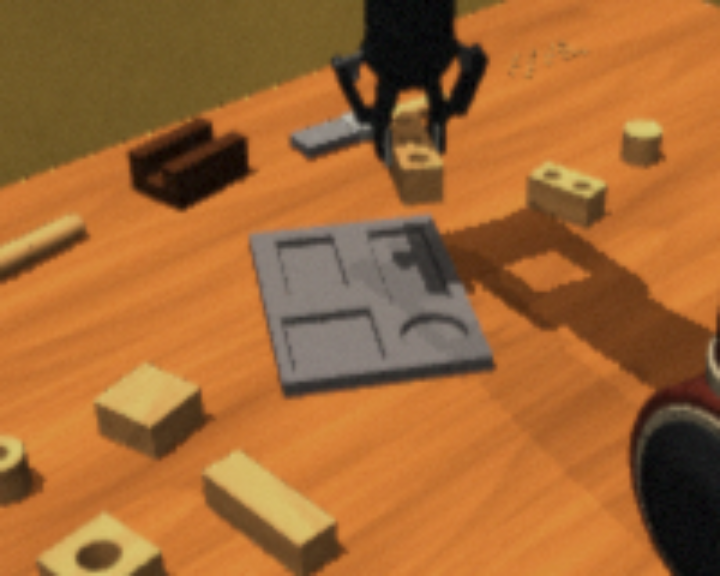

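The bar is level in the jaws at crop (415,150), above the long slot. I lower it.

carry_out([
  [-1, 0.03, -0.001, 0, 0, 0, 0],
  [-1, 0.06, -0.002, 0, 0, 0, 0],
  [-1, 0.08, -0.002, 0, 0, 0, 0],
  [-1, 0.09, -0.002, 0, 0, 0, 0],
  [-1, 0.097, -0.002, 0, 0, 0, 0],
  [-1, 0.102, -0.002, 0, 0, 0, 0],
  [-1, 0.102, -0.002, 0, 0, 0, 0],
  [-1, 0.102, -0.002, 0, 0, 0, 0],
])

```text
time: 5.3
ee_pos: [0.5788, -0.0456, 0.0283]
tool_rot: [[0.002, -0.51, -0.86], [-0.0, -0.86, 0.51], [-1.0, -0.001, -0.002]]
wrist_force: [-0.3, 0.0, -1.4]
grip_width: 0.413
```

```bash
python3 go.py 576 -46 26 -120.65
```

```text
t 5.3 pos [578.8 -45.6  28.3] shift [0.0023 0.0018 0.0022] turn [-0.0004 -0.0017  0.0006] F [-0.3  0.  -1.4] grip 0.413
```

carry_out([
  [-1, 0, 0.0015, 0.002, 0, 0, 0],
  [-1, 0.002, 0.0015, 0.002, 0, 0, 0],
  [-1, 0.002, 0.0015, 0.002, 0, 0, 0],
])

```text
time: 5.6
ee_pos: [0.5761, -0.0457, 0.026]
tool_rot: [[0.001, -0.51, -0.86], [-0.0, -0.86, 0.51], [-1.0, -0.0, -0.001]]
wrist_force: [0.6, 0.0, 1.9]
grip_width: 0.41
```

carry_out([
  [0.2, 0, 0, 0, 0, 0, 0],
  [0.2, 0, 0, 0, 0, 0, 0],
  [0.2, 0, 0, 0, 0, 0, 0],
  [0.2, 0, 0, 0, 0, 0, 0],
  [0.2, -0.02, 0, 0, 0, 0, 0],
  [0.2, -0.06, 0, 0, 0, 0, 0],
  [0.2, -0.1, 0, 0, 0, 0, 0],
  [0.2, -0.1, 0, 0, 0, 0, 0],
])

```text
time: 6.4
ee_pos: [0.5799, -0.0465, 0.1328]
tool_rot: [[0.012, -0.51, -0.86], [-0.003, -0.86, 0.51], [-1.0, -0.004, -0.012]]
wrist_force: [1.9, -0.2, 1.0]
grip_width: 0.599
```

```bash
python3 go.py 558 -246.5 110 -80.2;python3 - <<'E'
from h import *
cv2.imwrite("pics/side5.png",cv2.resize(env.camera("side")[100:260,200:400,::-1],None,fx=3.6,fy=3.6))
E
```

```text
t 6.4 pos [579.9 -46.5 132.8] shift [ 0.023   0.1833 -0.0829] turn [-7.061e-01 -1.300e-02 -3.000e-04] F [ 1.9 -0.2  1. ] grip 0.599
```

View pics/side5.png

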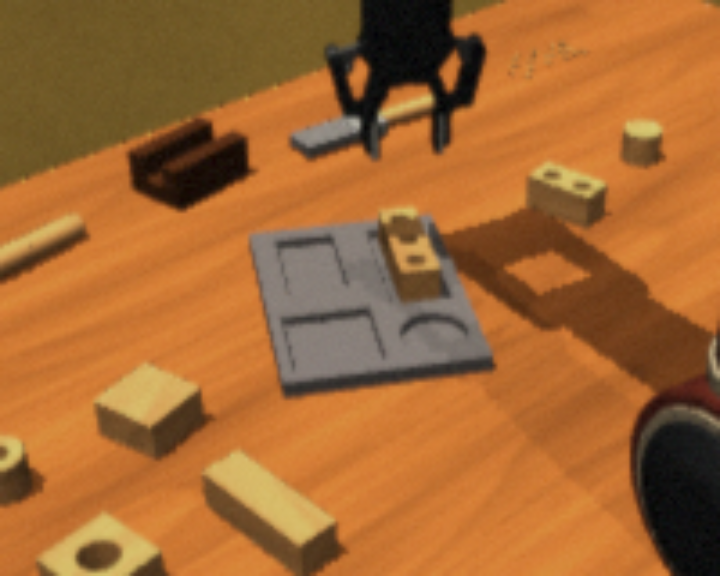

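The long bar sits in its slot with its holes up. Next is the short bar, planned from the commanded pose because the reading was still in transit.

carry_out([
  [1, 0.016, 0.1816, -0.0868, -0.706, 0, 0],
  [1, 0.016, 0.1816, -0.0868, -0.706, 0, 0],
  [1, 0.016, 0.1816, -0.0868, -0.706, 0, 0],
  [1, 0.016, 0.1816, -0.0868, -0.706, 0, 0],
  [1, 0.016, 0.1816, -0.0868, -0.706, 0, 0],
  [1, 0.016, 0.1816, -0.0868, -0.706, 0, 0],
  [1, 0.016, 0.1816, -0.0868, -0.706, 0, 0],
  [1, 0.016, 0.1816, -0.0868, -0.706, 0, 0],
  [1, 0.016, 0.1816, -0.0868, -0.706, 0, 0],
  [1, 0.016, 0.1816, -0.0868, -0.706, 0, 0],
])

```text
time: 7.45
ee_pos: [0.5578, -0.2451, 0.1093]
tool_rot: [[0.0, 0.171, -0.985], [0.0, -0.985, -0.171], [-1.0, -0.0, -0.0]]
wrist_force: [-0.4, -0.2, -0.7]
grip_width: 1.004
```

```bash
python3 go.py 558 -246.5 20 -80.2;python3 - <<'E'
from h import *
cv2.imwrite("pics/side6.png",cv2.resize(env.camera("side")[100:260,200:400,::-1],None,fx=3.6,fy=3.6))
E
```

```text
t 7.45 pos [ 557.8 -245.1  109.3] shift [0.0893 0.0015 0.    ] turn [ 0.0006 -0.0001  0.    ] F [-0.4 -0.2 -0.7] grip 1.004
```

View pics/side6.png

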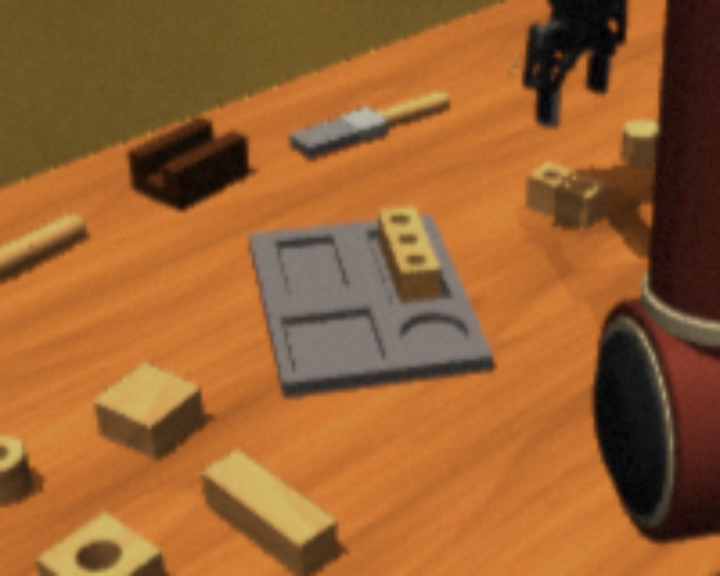

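The long bar is clearly seated, with its three holes up. The gripper is above the short bar, so I descend and close.

carry_out([
  [1, 0.03, 0, 0, 0, 0, 0],
  [1, 0.06, 0, 0, 0, 0, 0],
  [1, 0.08, 0, 0, 0, 0, 0],
  [1, 0.0895, 0, 0, 0, 0, 0],
  [1, 0.0895, 0, 0, 0, 0, 0],
  [1, 0.0895, 0, 0, 0, 0, 0],
  [1, 0.0895, 0, 0, 0, 0, 0],
])

```text
time: 8.2
ee_pos: [0.5588, -0.2467, 0.0217]
tool_rot: [[0.003, 0.17, -0.985], [-0.002, -0.985, -0.17], [-1.0, 0.002, -0.002]]
wrist_force: [0.1, 0.1, 0.1]
grip_width: 1.001
```

carry_out([
  [-1, 0, 0, 0, 0, 0, 0],
  [-1, 0, 0, 0, 0, 0, 0],
  [-1, 0, 0, 0, 0, 0, 0],
  [-1, 0, 0, 0, 0, 0, 0],
  [-1, 0, 0, 0, 0, 0, 0],
  [-1, 0, 0, 0, 0, 0, 0],
  [-1, 0, 0, 0, 0, 0, 0],
  [-1, 0, 0, 0, 0, 0, 0],
])

```text
time: 9.0
ee_pos: [0.5579, -0.2464, 0.0203]
tool_rot: [[0.001, 0.17, -0.985], [-0.0, -0.985, -0.17], [-1.0, 0.001, -0.001]]
wrist_force: [0.1, -0.6, 4.4]
grip_width: 0.413
```

carry_out([
  [-1, -0.02, 0, 0, 0, 0, 0],
  [-1, -0.05, 0, 0, 0, 0, 0],
  [-1, -0.08, 0, 0, 0, 0, 0],
  [-1, -0.11, 0, 0, 0, 0, 0],
  [-1, -0.11, 0, 0, 0, 0, 0],
  [-1, -0.11, 0, 0, 0, 0, 0],
  [-1, -0.11, 0, 0, 0, 0, 0],
])

```text
time: 9.7
ee_pos: [0.5563, -0.2453, 0.1274]
tool_rot: [[-0.003, 0.17, -0.985], [0.002, -0.985, -0.17], [-1.0, -0.003, 0.003]]
wrist_force: [0.8, 0.2, -0.1]
grip_width: 0.415
```

```bash
python3 go.py 637 19.8 130 -120.65
```

```text
t 9.7 pos [ 556.3 -245.3  127.4] shift [-0.0023 -0.2476 -0.1246] turn [0.7057 0.0037 0.0014] F [ 0.8  0.2 -0.1] grip 0.415
```

carry_out([
  [-1, 0, -0.249, -0.123, 0.706, 0, 0],
  [-1, 0, -0.249, -0.123, 0.706, 0, 0],
  [-1, 0, -0.249, -0.123, 0.706, 0, 0],
  [-1, 0, -0.249, -0.123, 0.706, 0, 0],
  [-1, 0, -0.249, -0.123, 0.706, 0, 0],
  [-1, 0, -0.249, -0.123, 0.706, 0, 0],
  [-1, 0, -0.249, -0.123, 0.706, 0, 0],
  [-1, 0, -0.249, -0.123, 0.706, 0, 0],
  [-1, 0, -0.249, -0.123, 0.706, 0, 0],
  [-1, 0, -0.249, -0.123, 0.706, 0, 0],
])

```text
time: 10.7
ee_pos: [0.6358, 0.0188, 0.129]
tool_rot: [[-0.001, -0.512, -0.859], [-0.0, -0.859, 0.512], [-1.0, 0.001, 0.001]]
wrist_force: [0.6, -0.3, -0.1]
grip_width: 0.409
```

carry_out([
  [-1, 0, 0, 0, 0, 0, 0],
  [-1, 0, 0, 0, 0, 0, 0],
])

```text
time: 10.9
ee_pos: [0.6363, 0.0193, 0.1298]
tool_rot: [[0.0, -0.511, -0.859], [-0.0, -0.859, 0.511], [-1.0, 0.0, -0.0]]
wrist_force: [-0.3, -0.6, -1.2]
grip_width: 0.416
```

```bash
python3 go.py 637 19.8 26.5 -120.65;python3 - <<'E'
from h import *
cv2.imwrite("pics/side7.png",cv2.resize(env.camera("side")[100:260,200:400,::-1],None,fx=3.6,fy=3.6))
E
```

```text
t 10.9 pos [636.3  19.3 129.8] shift [ 0.1033 -0.0008 -0.0003] turn [-0.0016 -0.     -0.    ] F [-0.3 -0.6 -1.2] grip 0.416
```

View pics/side7.png

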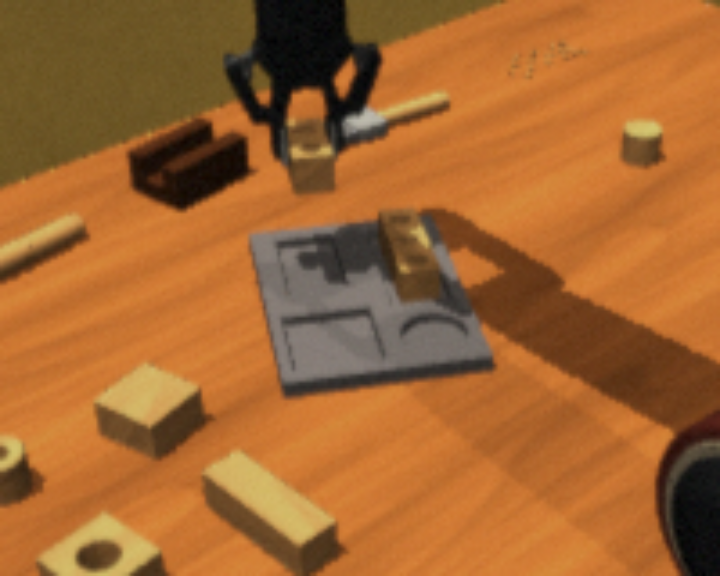

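The short bar is held level above its slot at crop (310,160). I lower it and let go once it is down.

carry_out([
  [-1, 0.03, 0, 0, 0, 0, 0],
  [-1, 0.06, 0, 0, 0, 0, 0],
  [-1, 0.08, 0, 0, 0, 0, 0],
  [-1, 0.09, 0, 0, 0, 0, 0],
  [-1, 0.098, 0, 0, 0, 0, 0],
  [-1, 0.1035, 0, 0, 0, 0, 0],
  [-1, 0.1035, 0, 0, 0, 0, 0],
  [-1, 0.1035, 0, 0, 0, 0, 0],
  [-1, 0.1035, 0, 0, 0, 0, 0],
])

```text
time: 11.85
ee_pos: [0.637, 0.0201, 0.0272]
tool_rot: [[0.001, -0.51, -0.86], [-0.0, -0.86, 0.51], [-1.0, -0.001, -0.001]]
wrist_force: [-0.4, -0.4, -0.5]
grip_width: 0.411
```

```bash
python3 go.py 637 19.8 26 -120.65
```

```text
t 11.85 pos [637.   20.1  27.2] shift [ 0.0012  0.0003 -0.0002] turn [-0.0003 -0.0012  0.0006] F [-0.4 -0.4 -0.5] grip 0.411
```

carry_out([
  [-1, 0.0008, 0, 0, 0, 0, 0],
  [-1, 0.0008, 0, 0, 0, 0, 0],
  [0.2, 0.0008, 0, 0, 0, 0, 0],
  [0.2, 0.0008, 0, 0, 0, 0, 0],
  [0.2, 0.0008, 0, 0, 0, 0, 0],
  [0.2, 0.0008, 0, 0, 0, 0, 0],
  [0.2, -0.02, 0, 0, 0, 0, 0],
  [0.2, -0.06, 0, 0, 0, 0, 0],
  [0.2, -0.1, 0, 0, 0, 0, 0],
  [0.2, -0.1, 0, 0, 0, 0, 0],
])

```text
time: 12.85
ee_pos: [0.6409, 0.0199, 0.1342]
tool_rot: [[0.013, -0.51, -0.86], [-0.001, -0.86, 0.51], [-1.0, -0.006, -0.012]]
wrist_force: [1.7, 0.1, 0.5]
grip_width: 0.599
```

carry_out([
  [0.2, 0, 0, 0, 0, 0, 0],
  [0.2, 0, 0, 0, 0, 0, 0],
])

```text
time: 13.05
ee_pos: [0.6354, 0.0203, 0.1247]
tool_rot: [[-0.003, -0.51, -0.86], [0.0, -0.86, 0.51], [-1.0, 0.001, 0.002]]
wrist_force: [-0.1, -0.2, -1.0]
grip_width: 0.599
```

```bash
python3 go.py 425.5 380.5 110 7.5;python3 - <<'E'
from h import *
cv2.imwrite("pics/side8.png",cv2.resize(env.camera("side")[100:260,200:400,::-1],None,fx=3.6,fy=3.6))
E
```

```text
t 13.05 pos [635.4  20.3 124.7] shift [ 0.0153 -0.2028  0.3643] turn [-2.2369e+00  2.5000e-03  2.0000e-03] F [-0.1 -0.2 -1. ] grip 0.599
```

View pics/side8.png

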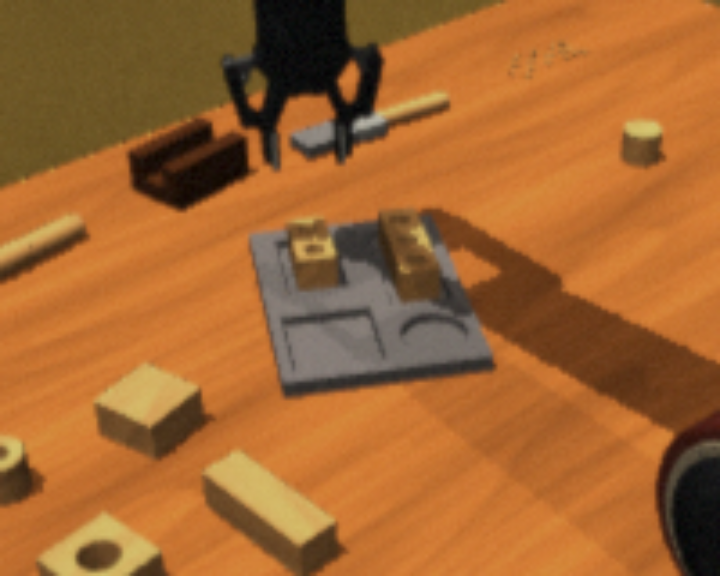

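The short bar is seated, with both bars in the tray. Next is the drilled square, with the half-turn split over two calls.

carry_out([
  [1, 0.0155, -0.2036, 0.3652, -1.437, 0, 0],
  [1, 0.0155, -0.2036, 0.3652, -1.437, 0, 0],
  [1, 0.0155, -0.2036, 0.3652, -1.437, 0, 0],
  [1, 0.0155, -0.2036, 0.3652, -1.437, 0, 0],
  [1, 0.0155, -0.2036, 0.3652, -1.437, 0, 0],
  [1, 0.0155, -0.2036, 0.3652, -1.437, 0, 0],
  [1, 0.0155, -0.2036, 0.3652, -1.437, 0, 0],
  [1, 0.0155, -0.2036, 0.3652, -1.437, 0, 0],
  [1, 0.0155, -0.2036, 0.3652, -1.437, 0, 0],
  [1, 0.0155, -0.2036, 0.3652, -1.437, 0, 0],
])

```text
time: 14.1
ee_pos: [0.4232, 0.3832, 0.1085]
tool_rot: [[-0.003, 0.79, -0.613], [-0.002, -0.613, -0.79], [-1.0, -0.002, 0.003]]
wrist_force: [0.5, 0.6, 0.3]
grip_width: 0.999
```

carry_out([
  [1, 0, 0, 0, -0.8, 0, 0],
  [1, 0, 0, 0, -0.8, 0, 0],
  [1, 0, 0, 0, -0.8, 0, 0],
  [1, 0, 0, 0, -0.8, 0, 0],
  [1, 0, 0, 0, -0.8, 0, 0],
  [1, 0, 0, 0, -0.8, 0, 0],
  [1, 0, 0, 0, -0.8, 0, 0],
  [1, 0, 0, 0, -0.8, 0, 0],
  [1, 0, 0, 0, -0.8, 0, 0],
])

```text
time: 15.0
ee_pos: [0.4258, 0.3813, 0.11]
tool_rot: [[-0.001, 0.992, 0.13], [-0.001, 0.13, -0.992], [-1.0, -0.001, 0.001]]
wrist_force: [0.2, -0.5, -0.1]
grip_width: 1.001
```

```bash
python3 go.py 425.5 380.5 15.5 7.5;python3 - <<'E'
from h import *
cv2.imwrite("pics/top9.png",cv2.resize(env.camera("top")[100:290,120:400,::-1],None,fx=2.8,fy=2.8))
cv2.imwrite("pics/side9.png",cv2.resize(env.camera("side")[100:320,130:400,::-1],None,fx=2.7,fy=2.7))
E
```

```text
t 15.0 pos [425.8 381.3 110. ] shift [ 0.0945 -0.0003  0.0007] turn [-0.0006  0.0006  0.0012] F [ 0.2 -0.5 -0.1] grip 1.001
```

View pics/top9.png

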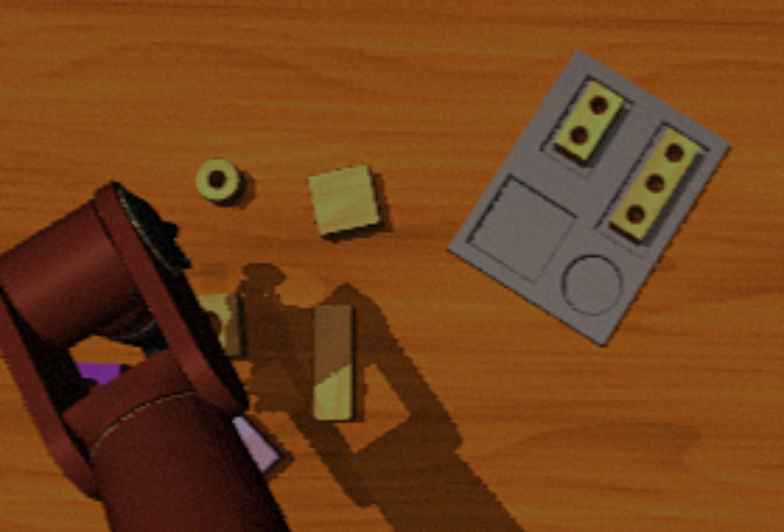

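View pics/side9.png

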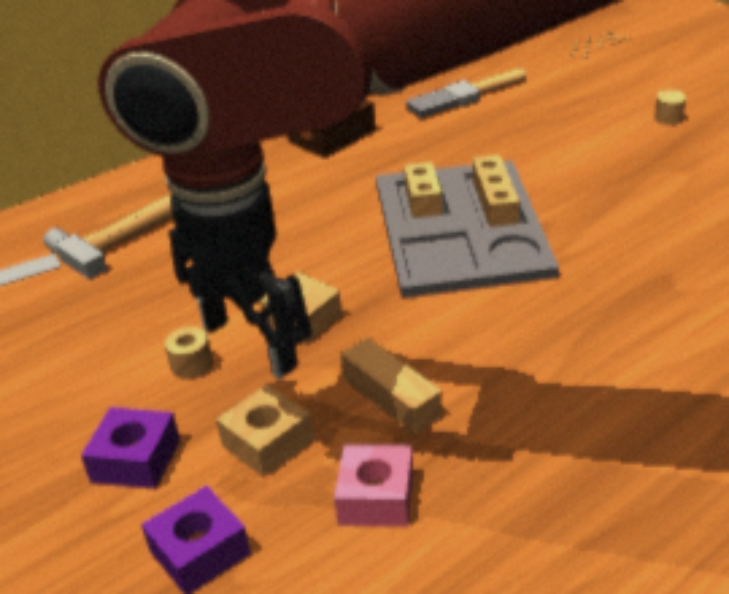

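Both bars lie inside their slots, and the open jaws straddle the pale drilled square, clear of the pink one. I descend and close.

carry_out([
  [1, 0.03, 0, 0, 0, 0, 0],
  [1, 0.06, 0, 0, 0, 0, 0],
  [1, 0.08, 0, 0, 0, 0, 0],
  [1, 0.09, 0, 0, 0, 0, 0],
  [1, 0.0945, 0, 0, 0, 0, 0],
  [1, 0.0945, 0, 0, 0, 0, 0],
  [1, 0.0945, 0, 0, 0, 0, 0],
])

```text
time: 15.8
ee_pos: [0.427, 0.3822, 0.0176]
tool_rot: [[0.002, 0.991, 0.131], [0.001, 0.131, -0.991], [-1.0, 0.002, -0.001]]
wrist_force: [-0.7, 0.2, -0.1]
grip_width: 1.001
```

carry_out([
  [-1, 0, 0, 0, 0, 0, 0],
  [-1, 0, 0, 0, 0, 0, 0],
  [-1, 0, 0, 0, 0, 0, 0],
  [-1, 0, 0, 0, 0, 0, 0],
  [-1, 0, 0, 0, 0, 0, 0],
  [-1, 0, 0, 0, 0, 0, 0],
])

```text
time: 16.4
ee_pos: [0.427, 0.3822, 0.0176]
tool_rot: [[0.002, 0.991, 0.131], [0.001, 0.131, -0.991], [-1.0, 0.002, -0.001]]
wrist_force: [-0.7, -0.0, 6.2]
grip_width: 0.694
```

carry_out([
  [-1, -0.02, 0, 0, 0, 0, 0],
  [-1, -0.05, 0, 0, 0, 0, 0],
  [-1, -0.08, 0, 0, 0, 0, 0],
  [-1, -0.115, 0, 0, 0, 0, 0],
  [-1, -0.115, 0, 0, 0, 0, 0],
  [-1, -0.115, 0, 0, 0, 0, 0],
  [-1, -0.115, 0, 0, 0, 0, 0],
  [-1, -0.115, 0, 0, 0, 0, 0],
])

```text
time: 17.2
ee_pos: [0.425, 0.3808, 0.129]
tool_rot: [[-0.003, 0.991, 0.131], [-0.002, 0.131, -0.991], [-1.0, -0.004, 0.002]]
wrist_force: [0.9, -1.3, -0.8]
grip_width: 0.693
```

```bash
python3 go.py 532 81.7 130 -30.65;python3 - <<'E'
from h import *
cv2.imwrite("pics/side10.png",cv2.resize(env.camera("side")[100:320,130:400,::-1],None,fx=2.7,fy=2.7))
E
```

```text
t 17.2 pos [425.  380.8 129. ] shift [-0.0007  0.067   0.3105] turn [0.666  0.0029 0.0028] F [ 0.9 -1.3 -0.8] grip 0.693
```

View pics/side10.png

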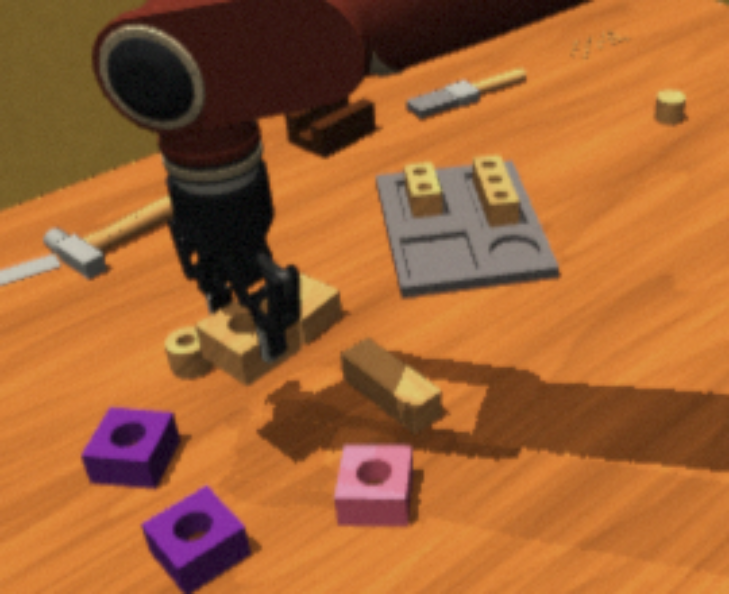

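The square is held level (grip 0.69, about 59 mm), at crop (245,335). I carry it over.

carry_out([
  [-1, 0, 0.0665, 0.3105, 0.666, 0, 0],
  [-1, 0, 0.0665, 0.3105, 0.666, 0, 0],
  [-1, 0, 0.0665, 0.3105, 0.666, 0, 0],
  [-1, 0, 0.0665, 0.3105, 0.666, 0, 0],
  [-1, 0, 0.0665, 0.3105, 0.666, 0, 0],
  [-1, 0, 0.0665, 0.3105, 0.666, 0, 0],
  [-1, 0, 0.0665, 0.3105, 0.666, 0, 0],
  [-1, 0, 0.0665, 0.3105, 0.666, 0, 0],
  [-1, 0, 0.0665, 0.3105, 0.666, 0, 0],
  [-1, 0, 0.0665, 0.3105, 0.666, 0, 0],
])

```text
time: 18.25
ee_pos: [0.5319, 0.0834, 0.1306]
tool_rot: [[-0.001, 0.861, -0.509], [0.0, -0.509, -0.861], [-1.0, -0.001, 0.0]]
wrist_force: [-0.1, 0.4, -1.0]
grip_width: 0.693
```

carry_out([
  [-1, 0, 0, 0, 0, 0, 0],
  [-1, 0, 0, 0, 0, 0, 0],
])

```text
time: 18.45
ee_pos: [0.5323, 0.0834, 0.1312]
tool_rot: [[-0.0, 0.861, -0.508], [0.0, -0.508, -0.861], [-1.0, -0.0, 0.0]]
wrist_force: [0.2, -0.1, -0.5]
grip_width: 0.691
```

```bash
python3 go.py 532 81.7 24 -30.65;python3 - <<'E'
from h import *
cv2.imwrite("pics/side11.png",cv2.resize(env.camera("side")[100:320,130:400,::-1],None,fx=2.7,fy=2.7))
E
```

```text
t 18.45 pos [532.3  83.4 131.2] shift [0.1072 0.0006 0.0016] turn [0.0016 0.     0.0002] F [ 0.2 -0.1 -0.5] grip 0.691
```

View pics/side11.png

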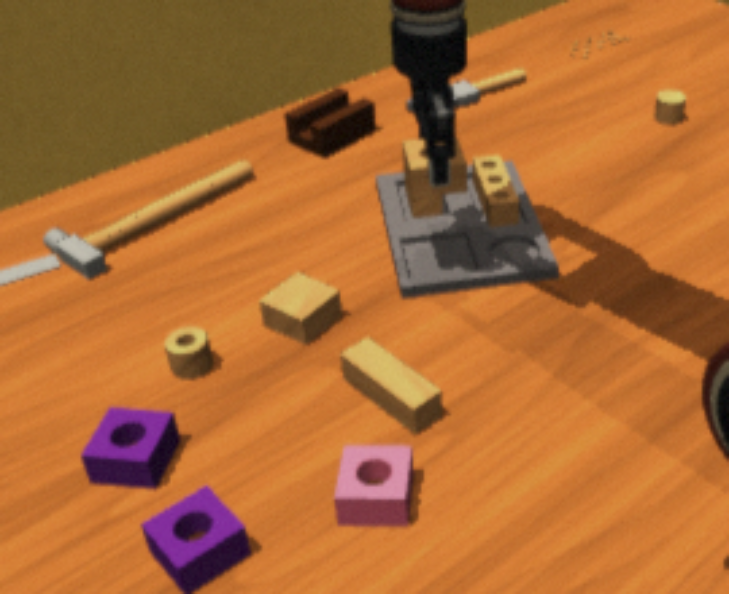

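The square is above its cut-out. I lower it.

carry_out([
  [-1, 0.03, 0, 0.0015, 0, 0, 0],
  [-1, 0.06, 0, 0.0015, 0, 0, 0],
  [-1, 0.08, 0, 0.0015, 0, 0, 0],
  [-1, 0.09, 0, 0.0015, 0, 0, 0],
  [-1, 0.1, 0, 0.0015, 0, 0, 0],
  [-1, 0.107, 0, 0.0015, 0, 0, 0],
  [-1, 0.107, 0, 0.0015, 0, 0, 0],
  [-1, 0.107, 0, 0.0015, 0, 0, 0],
  [-1, 0.107, 0, 0.0015, 0, 0, 0],
])

```text
time: 19.4
ee_pos: [0.5325, 0.0811, 0.0251]
tool_rot: [[0.001, 0.86, -0.51], [0.0, -0.51, -0.86], [-1.0, 0.001, -0.001]]
wrist_force: [0.1, -0.2, 0.1]
grip_width: 0.691
```

```bash
python3 go.py 532 81.7 23.5 -30.65
```

```text
t 19.4 pos [532.5  81.1  25.1] shift [ 0.0016 -0.0007 -0.0002] turn [-0.0001 -0.0007 -0.0011] F [ 0.1 -0.2  0.1] grip 0.691
```

carry_out([
  [-1, 0.0013, 0, 0, 0, 0, 0],
  [-1, 0.0013, 0, 0, 0, 0, 0],
  [0.7, 0.0013, 0, 0, 0, 0, 0],
  [0.7, 0.0013, 0, 0, 0, 0, 0],
  [0.7, 0.0013, 0, 0, 0, 0, 0],
  [0.7, 0.0013, 0, 0, 0, 0, 0],
  [0.7, -0.02, 0, 0, 0, 0, 0],
  [0.7, -0.06, 0, 0, 0, 0, 0],
  [0.7, -0.1, 0, 0, 0, 0, 0],
  [0.7, -0.1, 0, 0, 0, 0, 0],
])

```text
time: 20.4
ee_pos: [0.5363, 0.0812, 0.1314]
tool_rot: [[0.013, 0.86, -0.51], [0.0, -0.51, -0.86], [-1.0, 0.011, -0.007]]
wrist_force: [2.6, 0.0, -0.3]
grip_width: 0.851
```

carry_out([
  [0.7, 0, 0, 0, 0, 0, 0],
  [0.7, 0, 0, 0, 0, 0, 0],
])

```text
time: 20.6
ee_pos: [0.5309, 0.0811, 0.1229]
tool_rot: [[-0.002, 0.86, -0.51], [-0.0, -0.51, -0.86], [-1.0, -0.002, 0.001]]
wrist_force: [-0.4, -0.4, 0.0]
grip_width: 0.854
```

```bash
python3 go.py 569.5 379.5 110 -30.65
```

```text
t 20.6 pos [530.9  81.1 122.9] shift [ 0.0128 -0.1189 -0.2764] turn [-0.      0.0012  0.002 ] F [-0.4 -0.4  0. ] grip 0.854
```

carry_out([
  [1, 0.013, -0.12, -0.2762, 0, 0, 0],
  [1, 0.013, -0.12, -0.2762, 0, 0, 0],
  [1, 0.013, -0.12, -0.2762, 0, 0, 0],
  [1, 0.013, -0.12, -0.2762, 0, 0, 0],
  [1, 0.013, -0.12, -0.2762, 0, 0, 0],
  [1, 0.013, -0.12, -0.2762, 0, 0, 0],
  [1, 0.013, -0.12, -0.2762, 0, 0, 0],
  [1, 0.013, -0.12, -0.2762, 0, 0, 0],
  [1, 0.013, -0.12, -0.2762, 0, 0, 0],
  [1, 0.013, -0.12, -0.2762, 0, 0, 0],
])

```text
time: 21.6
ee_pos: [0.5693, 0.3783, 0.1106]
tool_rot: [[-0.001, 0.859, -0.511], [-0.001, -0.511, -0.859], [-1.0, -0.001, 0.001]]
wrist_force: [0.3, -0.2, -0.1]
grip_width: 1.005
```

carry_out([
  [1, 0, 0, 0, 0, 0, 0],
  [1, 0, 0, 0, 0, 0, 0],
])

```text
time: 21.8
ee_pos: [0.5697, 0.379, 0.1116]
tool_rot: [[0.0, 0.86, -0.511], [0.0, -0.511, -0.86], [-1.0, 0.0, -0.0]]
wrist_force: [0.4, -0.5, -0.7]
grip_width: 0.998
```

```bash
python3 go.py 569.5 379.5 20 -30.65;python3 - <<'E'
from h import *
cv2.imwrite("pics/side12.png",cv2.resize(env.camera("side")[100:320,130:400,::-1],None,fx=2.7,fy=2.7))
E
```

```text
t 21.8 pos [569.7 379.  111.6] shift [ 0.0916 -0.0004 -0.0003] turn [-0.0014 -0.0002 -0.0002] F [ 0.4 -0.5 -0.7] grip 0.998
```

View pics/side12.png

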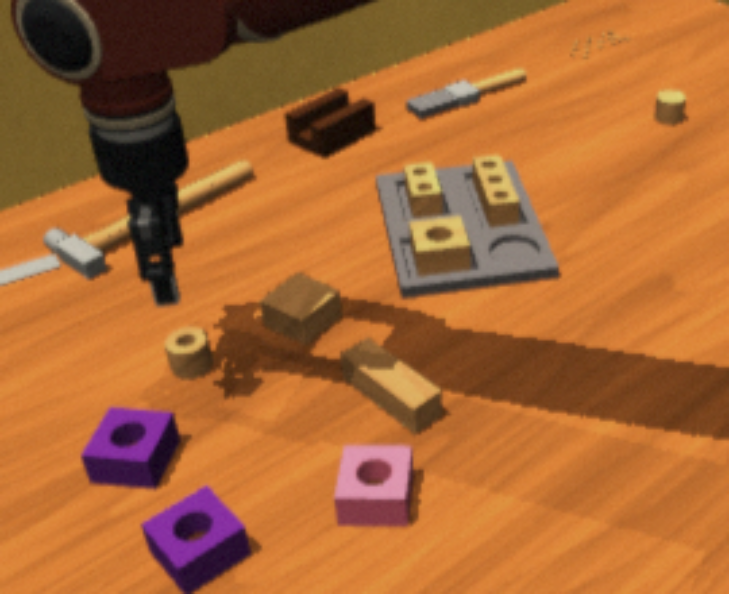

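The square is seated. The gripper is above the drilled round piece, so I descend, close and lift.

carry_out([
  [1, 0.03, 0, 0, 0, 0, 0],
  [1, 0.06, 0, 0, 0, 0, 0],
  [1, 0.08, 0, 0, 0, 0, 0],
  [1, 0.092, 0, 0, 0, 0, 0],
  [1, 0.092, 0, 0, 0, 0, 0],
  [1, 0.092, 0, 0, 0, 0, 0],
  [1, 0.092, 0, 0, 0, 0, 0],
])

```text
time: 22.55
ee_pos: [0.5707, 0.3805, 0.0213]
tool_rot: [[0.003, 0.86, -0.51], [0.001, -0.51, -0.86], [-1.0, 0.002, -0.003]]
wrist_force: [-0.4, -0.1, 0.2]
grip_width: 1.001
```

carry_out([
  [-1, 0, 0, 0, 0, 0, 0],
  [-1, 0, 0, 0, 0, 0, 0],
  [-1, 0, 0, 0, 0, 0, 0],
  [-1, 0, 0, 0, 0, 0, 0],
  [-1, 0, 0, 0, 0, 0, 0],
  [-1, 0, 0, 0, 0, 0, 0],
  [-1, 0, 0, 0, 0, 0, 0],
  [-1, 0, 0, 0, 0, 0, 0],
])

```text
time: 23.35
ee_pos: [0.5699, 0.3802, 0.02]
tool_rot: [[0.001, 0.86, -0.51], [0.001, -0.51, -0.86], [-1.0, 0.001, -0.001]]
wrist_force: [0.6, -0.2, 4.8]
grip_width: 0.464
```

carry_out([
  [-1, -0.02, 0, 0, 0, 0, 0],
  [-1, -0.05, 0, 0, 0, 0, 0],
  [-1, -0.08, 0, 0, 0, 0, 0],
  [-1, -0.11, 0, 0, 0, 0, 0],
  [-1, -0.11, 0, 0, 0, 0, 0],
  [-1, -0.11, 0, 0, 0, 0, 0],
  [-1, -0.11, 0, 0, 0, 0, 0],
  [-1, -0.11, 0, 0, 0, 0, 0],
])

```text
time: 24.15
ee_pos: [0.5682, 0.3792, 0.1265]
tool_rot: [[-0.004, 0.86, -0.51], [-0.002, -0.51, -0.86], [-1.0, -0.002, 0.004]]
wrist_force: [0.1, -0.1, -1.1]
grip_width: 0.465
```

```bash
python3 go.py 478.5 11.2 130 -30.65;python3 - <<'E'
from h import *
cv2.imwrite("pics/side13.png",cv2.resize(env.camera("side")[100:320,130:400,::-1],None,fx=2.7,fy=2.7))
E
```

```text
t 24.15 pos [568.2 379.2 126.5] shift [-0.0024  0.1105  0.3623] turn [-0.0001  0.0037  0.0023] F [ 0.1 -0.1 -1.1] grip 0.465
```

View pics/side13.png

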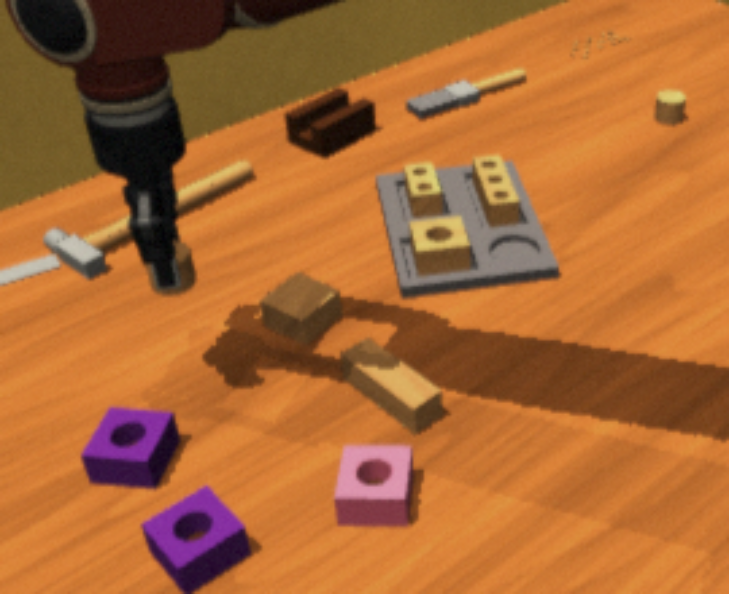

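The round piece is held (grip 0.465, about 39.5 mm, a little under 42), so I'll check its fit before lowering.

carry_out([
  [-1, 0, 0.1097, 0.363, 0, 0, 0],
  [-1, 0, 0.1097, 0.363, 0, 0, 0],
  [-1, 0, 0.1097, 0.363, 0, 0, 0],
  [-1, 0, 0.1097, 0.363, 0, 0, 0],
  [-1, 0, 0.1097, 0.363, 0, 0, 0],
  [-1, 0, 0.1097, 0.363, 0, 0, 0],
  [-1, 0, 0.1097, 0.363, 0, 0, 0],
  [-1, 0, 0.1097, 0.363, 0, 0, 0],
  [-1, 0, 0.1097, 0.363, 0, 0, 0],
  [-1, 0, 0.1097, 0.363, 0, 0, 0],
])

```text
time: 25.2
ee_pos: [0.4783, 0.0113, 0.1287]
tool_rot: [[-0.001, 0.859, -0.511], [0.001, -0.511, -0.859], [-1.0, -0.001, -0.0]]
wrist_force: [-0.2, -0.1, -0.1]
grip_width: 0.465
```

carry_out([
  [-1, 0, 0, 0, 0, 0, 0],
  [-1, 0, 0, 0, 0, 0, 0],
  [-1, 0, 0, 0, 0, 0, 0],
])

```text
time: 25.5
ee_pos: [0.4789, 0.0126, 0.1292]
tool_rot: [[-0.0, 0.861, -0.508], [0.0, -0.508, -0.861], [-1.0, -0.0, 0.0]]
wrist_force: [0.3, 0.2, -0.3]
grip_width: 0.466
```

```bash
python3 go.py 478.5 11.2 60 -30.65;python3 - <<'E'
from h import *
cv2.imwrite("pics/side14.png",cv2.resize(env.camera("side")[100:260,240:400,::-1],None,fx=3.6,fy=3.6))
cv2.imwrite("pics/top14.png",cv2.resize(env.camera("top")[100:260,240:400,::-1],None,fx=3.6,fy=3.6))
E
```

```text
t 25.5 pos [478.9  12.6 129.2] shift [0.0692 0.0004 0.0014] turn [0.0016 0.0001 0.0003] F [ 0.3  0.2 -0.3] grip 0.466
```

View pics/side14.png

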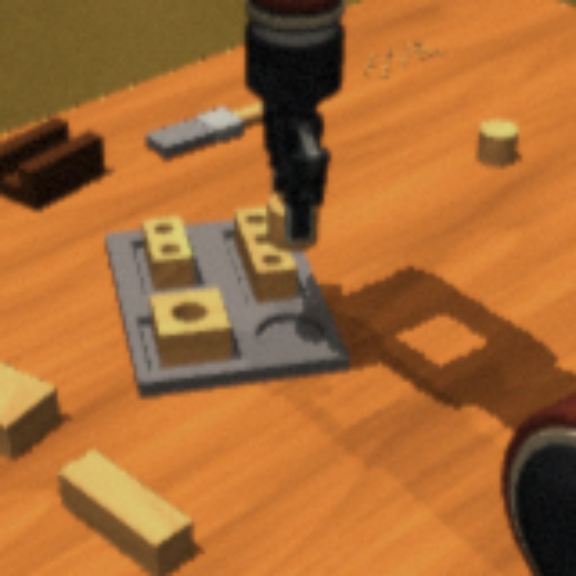

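View pics/top14.png

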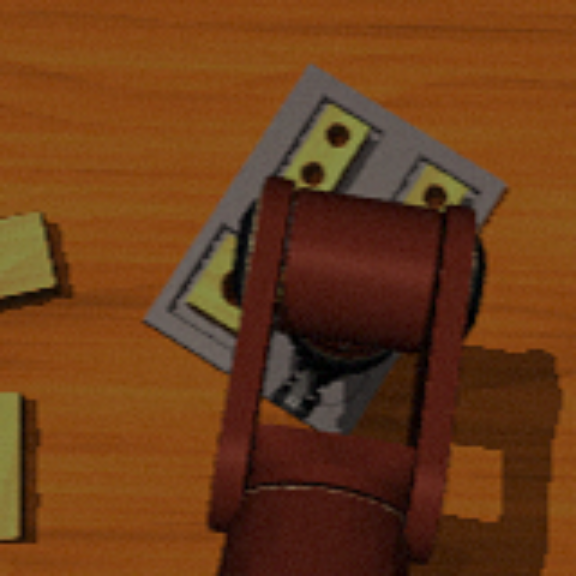

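Run:
```python
from h import *
c,f=cam("side");R=np.array(c["attitude"])
def pr(p):
    q=R.T@(np.array(p)/1000-c["xyz"]);u=np.array([q[0]/q[2]*f+c["cx"],q[1]/q[2]*f+c["cy"]]);return (u+.5-[240,100])*3.6-.5
for z in(109,145):
    a=np.linspace(0,6.28,60);P=np.array([pr((478.9+21*np.cos(t),12.6+21*np.sin(t),z)) for t in a]);print(z,P.min(0).round(),P.max(0).round())
im=cv2.imread("pics/side14.png");cv2.imwrite("pics/z.png",cv2.resize(im[170:260,240:350],None,fx=6,fy=6))
```

```text
109 [267. 225.] [317. 251.]
145 [267. 187.] [318. 214.]
```

View pics/z.png

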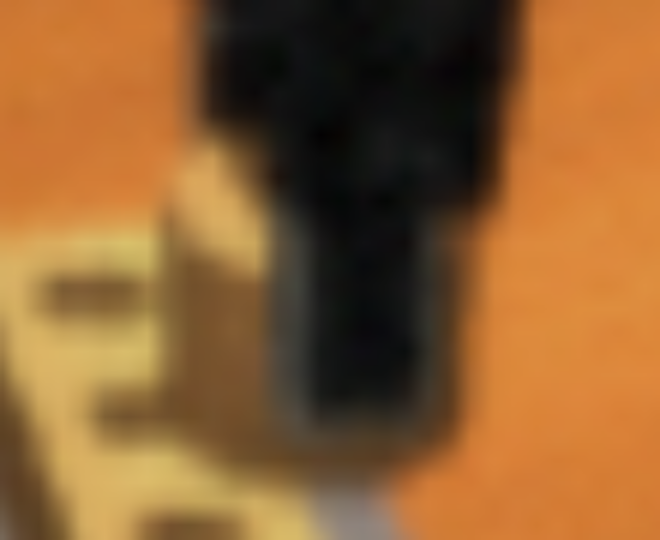

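The held piece spans crop columns 267–317, exactly the projection of a 42 mm cylinder centred on the TCP, so it is centred and upright. I lower it.

carry_out([
  [-1, 0.03, 0, 0.0013, 0, 0, 0],
  [-1, 0.06, 0, 0.0013, 0, 0, 0],
  [-1, 0.08, 0, 0.0013, 0, 0, 0],
  [-1, 0.09, 0, 0.0013, 0, 0, 0],
  [-1, 0.098, 0, 0.0013, 0, 0, 0],
  [-1, 0.102, 0, 0.0013, 0, 0, 0],
  [-1, 0.102, 0, 0.0013, 0, 0, 0],
  [-1, 0.102, 0, 0.0013, 0, 0, 0],
  [-1, 0.102, 0, 0.0013, 0, 0, 0],
])

```text
time: 26.5
ee_pos: [0.4789, 0.0105, 0.0283]
tool_rot: [[0.002, 0.86, -0.51], [-0.0, -0.51, -0.86], [-1.0, 0.002, -0.001]]
wrist_force: [0.1, 0.4, -0.9]
grip_width: 0.471
```

```bash
python3 go.py 478.5 11.2 26 -30.65
```

```text
t 26.5 pos [478.9  10.5  28.3] shift [ 0.0023 -0.0007 -0.0004] turn [-0.0001 -0.0007 -0.0017] F [ 0.1  0.4 -0.9] grip 0.471
```

carry_out([
  [-1, 0.002, 0, 0, 0, 0, 0],
  [-1, 0.002, 0, 0, 0, 0, 0],
  [0.25, 0.002, 0, 0, 0, 0, 0],
  [0.25, 0.002, 0, 0, 0, 0, 0],
  [0.25, 0.002, 0, 0, 0, 0, 0],
  [0.25, 0.002, 0, 0, 0, 0, 0],
  [0.25, -0.02, 0, 0, 0, 0, 0],
  [0.25, -0.06, 0, 0, 0, 0, 0],
  [0.25, -0.1, 0, 0, 0, 0, 0],
  [0.25, -0.15, 0, 0, 0, 0, 0],
])

```text
time: 27.5
ee_pos: [0.4766, 0.0108, 0.1771]
tool_rot: [[-0.004, 0.86, -0.51], [0.001, -0.51, -0.86], [-1.0, -0.003, 0.001]]
wrist_force: [0.7, 0.4, -0.5]
grip_width: 0.623
```

```bash
python3 go.py 400 -350 200 -30.65
```

```text
t 27.5 pos [476.6  10.8 177.1] shift [-0.0229  0.118   0.3495] turn [-0.0001  0.0014  0.0034] F [ 0.7  0.4 -0.5] grip 0.623
```

Now I move the arm clear for a last look.

carry_out([
  [0.25, -0.023, 0.118, 0.35, 0, 0, 0],
  [0.25, -0.023, 0.118, 0.35, 0, 0, 0],
  [0.25, -0.023, 0.118, 0.35, 0, 0, 0],
  [0.25, -0.023, 0.118, 0.35, 0, 0, 0],
  [0.25, -0.023, 0.118, 0.35, 0, 0, 0],
  [0.25, -0.023, 0.118, 0.35, 0, 0, 0],
  [0.25, -0.023, 0.118, 0.35, 0, 0, 0],
  [0.25, -0.023, 0.118, 0.35, 0, 0, 0],
  [0.25, -0.023, 0.118, 0.35, 0, 0, 0],
  [0.25, -0.023, 0.118, 0.35, 0, 0, 0],
])

```text
time: 28.5
ee_pos: [0.401, -0.3504, 0.1999]
tool_rot: [[-0.0, 0.86, -0.511], [0.001, -0.511, -0.86], [-1.0, -0.001, -0.001]]
wrist_force: [-1.0, -0.4, -0.4]
grip_width: 0.624
```

Run:
```python
from h import *
t=env.camera("top")[:,:,::-1].copy();s=env.camera("side")[:,:,::-1]
cv2.imwrite("pics/topf.png",t);cv2.imwrite("pics/topfz.png",cv2.resize(t[110:230,270:390],None,fx=4.8,fy=4.8));cv2.imwrite("pics/sidef.png",cv2.resize(s[100:260,200:400],None,fx=3.6,fy=3.6))
B=dict(bsq=(228,155,262,188),blong=(228,203,251,254),brd=(467,158,490,182))
for n,b in B.items():
    px,w,mc,ab,yaw=rect(t,b,.036);print(n,np.round(w,1),round(yaw,1))
q=np.radians(149.35);R=np.array([[np.cos(q),-np.sin(q)],[np.sin(q),np.cos(q)]])
for n,b in dict(short=(310,122,345,165),long=(336,138,375,200),square=(288,158,326,205),round=(318,188,347,220)).items():
    px,w,mc,ab,yaw=rect(t,b,.042);print(n,np.round(ab,1),round(yaw,1),"tray xy",np.round(R.T@(np.array(mc)-[567.3,16.05]),1))
```

```text
bsq [552.9 255.5] 103.6
blong [394.8 258.9] 2.8
brd [ 577.5 -389.3] 110.1
short [37.5 71.8] 149.7 tray xy [-58.2 -38.6]
long [ 37.3 109.7] 149.1 tray xy [-39.3  49. ]
square [61.4 61.7] 149.3 tray xy [ 62.2 -37.9]
round [38.  40.4] 91.6 tray xy [72.3 51.6]
```

View pics/topfz.png

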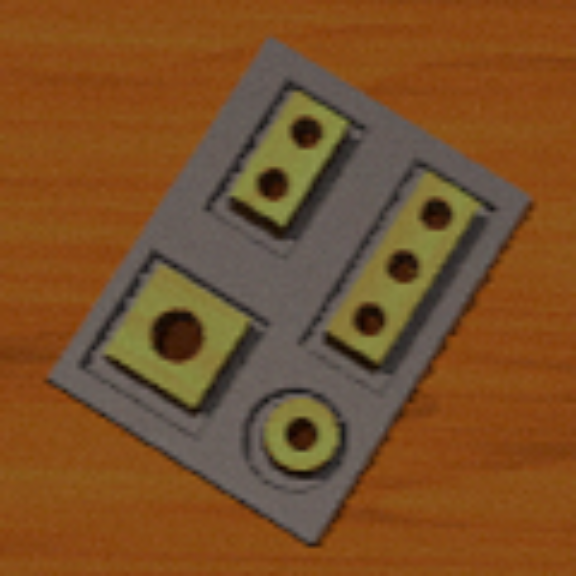

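View pics/sidef.png

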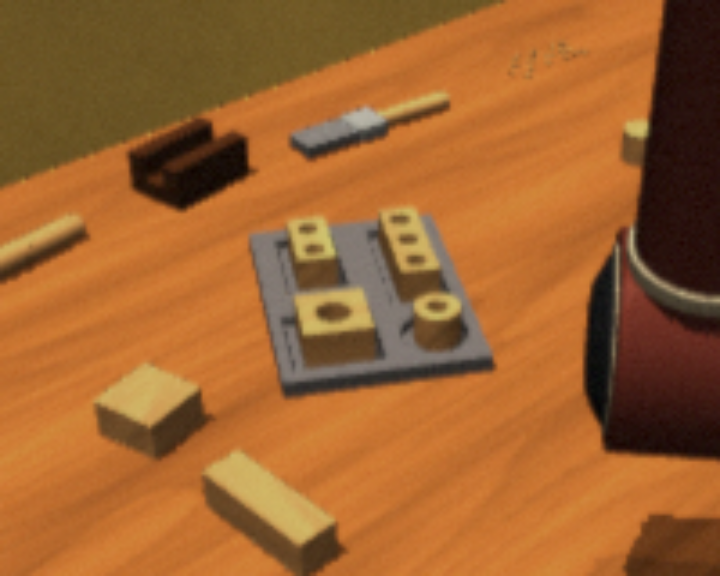

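All four pieces sit flat in their own cut-outs, holes up, within about 3 mm of the centres. The blanks have not moved. I hand the job in.

```bash
python3 -c "
from workcell import env
print(env.finish_job())"
```

```text
the job is handed in; nothing more can be done
None
```

I put the four drilled pieces into their own cut-outs, in the order long, short, square, round, and handed the job in at about 28.6 s with the arm clear of the tray.

**Last pictures:** all four look flat and upright with holes up. Centres are within 1 mm for the bars and 2–3 mm for the square and round pieces, inside the 8–9 mm clearance. The three blanks measure within 0.5 mm of where they started.

**Forces:** the wrist readings I saw stayed under about 7 N.

**Checks that disagreed:**
- Two-view heights read 4–5 mm low on both the pieces and the tray. The difference between them (20–21 mm) matched the text, so I used the text's heights.
- The jaws read about 39.5 mm on the 42 mm round piece. The side view showed it centred and upright before I lowered it.
- The long bar was hidden by the arm in the side view, so before the grasp it was measured from the top view only.

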